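# Sweep the film-canister caps into the drying bay

## Robot

A 6-joint arm with a two-finger parallel gripper is mounted at the origin on the work surface. World frame = base frame: x ahead of the robot, y to its left, z up, the work surface at z = 0. Lengths are in m, angles in rad, forces in N, time in s.
With the tool pointing down it reaches from about 0.35 to 0.975 m from the base axis. Payload 4.9 kg.
Tool frame: the origin (TCP) lies at the very end of the fingers, on their centre line; the grasp point (between the pads) lies ctrl.hold_point_z behind it (ctrl.hold_point_z is the distance from the TCP to the grasp point, in m); z points along the fingers, y is the line along which they close (so a half turn about z gives the same grasp; the last joint's range is limited). The gripper opens to 85 mm and grips with 20 to 120 N. Pads are 22 mm wide; open, the fingers measure 114 mm over their backs; the gripper's body (76 mm by 85 mm) begins 54 mm behind the grasp point. The pads swing forward as they close: fully open they stand 13 mm farther back than shut.
Start: joints at [1.099, 0.053, 1.613, -0, 1.476, -0.119], TCP at [0.216, 0.586, 0.231] pointing down, gripper open.
Joint ranges: [-3.01, 3.01], [-1.01, 2.22], [0.06, 2.58], [-1.02, 4.17], [0.09, 2.62], [-3.14, 3.14]. Speed limits (rad/s): [2.57, 2.57, 3.14, 3.14, 3.14, 3.14].

## Interface

Orientations are given as a rotation vector (axis times angle).
In Python, from station import ctrl gives the robot as it stands. The module is installed in compiled form; this text tells all that it offers.
- The arm moves only by the tool jog_arm, never from a script. Its argument "deltas" is a list of rows, each a list of 3 entries, a list of its own where there are three numbers: the closure, from -1 (fully open) to 1 (shut), then the shift along the world's x, y, z scaled (see below), then the turn, a rotation vector about the world's x, y, z scaled (see below). A call has 1 to 12 rows; each row is the pose to reach, as a shift and turn from the pose commanded when the call began, turning the shorter way round; what a row does not reach only later rows make up. The controller multiplies each number of a shift by 0.4 m and each number of a turn by 180 degrees. A row lasts 1/12 s, in which the tool goes at most 41.7 mm and 7.16 degrees, less where a joint would pass 70% of its speed; a pose out of reach is approached as far as the arm can. A call with a number of a shift or a turn outside -1 to 1 is refused whole. A call with a gripper value outside its range is refused whole. The fingers move at their own pace and stop on an object; "squeeze" is the grip in N (left out, the last holds). Time passes only in rows, so rows that repeat a pose let the fingers close. It gives the time, the measured TCP pose, the force, the opening and the grip force at its end, in the units of the state.
- ctrl.get_obs(): the state, without advancing time (a new reading comes with each control period).
- ctrl.get_image(name): name is "side" or "top" or "wrist"; returns the picture (420x560x3 uint8, red, green, blue); there is no depth.
- ctrl.get_calibration(name): a dict with "K" (3x3 intrinsics, pixels), "extrinsics" (4x4, takes a point from world to camera coordinates). Camera axes: x right, y down, z forward; pixel columns grow to the right and rows downward; lengths in m; the calibration is good to about 2 mm. A picture is of the moment at which its call begins: read the wrist's pose just before it. get_calibration takes no time and is no camera call; for the wrist camera it gives the pose at the moment of the call.
- ctrl.finish_job(): hands the job in; it is judged then, once.
The state is a dict: "t": time; "q": joint angles; "dq": joint speeds; "effort": joint torques, N m; "tool_pos": TCP position; "tool_rot": TCP orientation; "contact_force": force on the tool from outside, world axes, zero at the start; "wrist_torque": the same for the moment, N m; "opening": finger opening in m; "grip_force": force on a finger pad.
Only numpy, scipy, OpenCV 4.12 (cv2) and the standard library are available. Lean on these libraries where they do the work, as an engineer would, in place of code of your own. Each camera call takes 0.05 s, during which the arm holds its last target. There are 200 camera calls.

## Task

With your fingertips, sweep the three loose black film-canister caps across the marble into the three-sided stainless bay, until each lies flat and wholly inside its open mouth. Slide them gently: do not pick them up, tip them over or flick them. Leave the canisters, the clips, the tank and the reel standing where they are, then take your hand away.

Things in the scene. Friction and masses are not known exactly. Their poses are not given: they have to be found in the camera images.
- bay: three-sided stainless bay fixed to the marble, blue floor flush with it (no step). Origin: centre of the floor inside, at z = 0. Inside 100 mm deep along its x, 220 mm wide along its y; walls 6 mm thick, 18 mm high at the back (+x) and both sides; its whole -x side, towards the robot, is the open mouth, 50 mm from the origin. The caps start 150 to 205 mm before the origin
- cap1: loose black plastic film-canister cap with a grey dot on top, a disc 36 mm across and 11 mm thick, 10 to 20 g, lying flat on the marble on the right of the row as the robot sees it; slides freely. Origin: centre of its underside, z up
- cap2: loose black plastic film-canister cap with a grey dot on top, a disc 36 mm across and 11 mm thick, 10 to 20 g, lying flat on the marble in the middle of the row as the robot sees it; slides freely. Origin: centre of its underside, z up
- cap3: loose black plastic film-canister cap with a grey dot on top, a disc 36 mm across and 11 mm thick, 10 to 20 g, lying flat on the marble on the left of the row as the robot sees it; slides freely. Origin: centre of its underside, z up
- canister1: clear plastic film canister holding a dark cassette, open, 31 mm across and 48 mm tall, 40 g, standing among the caps or beside the bay, to be left alone. Origin: centre of its underside, z up
- canister2: clear plastic film canister holding a dark cassette, open, 31 mm across and 48 mm tall, 40 g, standing among the caps or beside the bay, to be left alone. Origin: centre of its underside, z up
- canister3: clear plastic film canister holding a dark cassette, open, 31 mm across and 48 mm tall, 40 g, standing among the caps or beside the bay, to be left alone. Origin: centre of its underside, z up
- canister4: clear plastic film canister holding a dark cassette, wearing its own black cap, 35 mm across and 52 mm tall, 40 g, standing among the caps or beside the bay, to be left alone. Origin: centre of its underside, z up
- clip1: flat aluminium film clip with a wire eye, about 90 x 20 x 13 mm, lying off to one side of the caps, to be left alone. Origin: under its middle, x along it
- clip2: flat aluminium film clip with a wire eye, about 90 x 20 x 13 mm, lying off to one side of the caps, to be left alone. Origin: under its middle, x along it
- tank: black plastic developing tank, 106 mm across and 125 mm tall, standing off to one side beyond the caps, to be left alone. Origin: centre of its underside
- reel: stainless wire developing reel, 90 mm across and 46 mm tall, standing on the other side, to be left alone. Origin: centre of its underside
Not all that is in view belongs to the job. What is shaped like the cap3 but red is not meant. Leave any orange look-alike of the cap1 alone.

How it is judged:
At the end, for the whole second after the job is handed in: All three caps lie flat (within 0.15 rad, on the floor) and at rest inside the bay: each centre at least 16 mm past the mouth line (so the whole cap within 2 mm) and between the walls; every canister, clip, the tank and the reel upright and within 20 mm of its start (x of cap1 in the frame of bay between -0.034 and 0.05 m and y of cap1 in the frame of bay between -0.11 and 0.11 m and height (world z) of each of cap1, cap2, cap3 below 0.004 m and angle between each of cap1, cap2, cap3's own z axis and vertical below 0.15 rad and linear speed of each of cap1, cap2, cap3 below 0.02 m/s and x of cap2 in the frame of bay between -0.034 and 0.05 m and y of cap2 in the frame of bay between -0.11 and 0.11 m and x of cap3 in the frame of bay between -0.034 and 0.05 m and y of cap3 in the frame of bay between -0.11 and 0.11 m and distance of each of canister1, canister2, canister3, canister4, clip1, clip2, tank, reel from where it was at the start of the episode below 0.02 m and angle between each of canister1, canister2, canister3, canister4, clip1, clip2, tank, reel's own z axis and vertical below 0.2 rad); the robot touches nothing.
It fails at once if a cap is lifted off the marble (more than 12 mm) (height (world z) of any of cap1, cap2, cap3 above 0.012 m).
It fails at once if a cap is tipped up by more than about 30 degrees (angle between any of cap1, cap2, cap3's own z axis and vertical above 0.52 rad).
It fails at once if a cap is flicked or shot across the marble (faster than 0.6 m/s) (linear speed of any of cap1, cap2, cap3 above 0.6 m/s).
It fails at once if a canister, clip, the tank or the reel is shifted more than 20 mm or tipped (distance of any of canister1, canister2, canister3, canister4, clip1, clip2, tank, reel from where it was at the start of the episode above 0.02 m or angle between any of canister1, canister2, canister3, canister4, clip1, clip2, tank, reel's own z axis and vertical above 0.2 rad).
It also fails if it takes over 61 s, if anything falls off the work surface, if the arm or the gripper's body presses on something with over 40 N, if the wrist force passes 120 N, or if a joint passes its speed limit or range.

## Working session

There is one attempt and no reset: what is moved stays moved. The work goes in short steps, Python scripts to look and compute and a tool call to move; the robot and the scene stay as the last step left them, time stands still between calls to the robot, and variables do not carry over. Pictures are saved under pics/ and viewed, at most 10 in all, crops included, and the job is handed in when it is done.

Besides the shell and the picture viewer there is one more tool, called after ">>>" as name(argument=value, ...), one argument or row to a line, values as JSON. jog_arm: Moves the arm, as the interface text tells. Its arguments: {"type":"object","properties":{"deltas":{"type":"array","items":{"type":"array"}},"squeeze":{"type":"number"}},"required":["deltas"]}

```bash
mkdir -p pics
cat > h.py <<'E'
import numpy as np, cv2
from station import ctrl
def grab(n,f):
    im=ctrl.get_image(n); cv2.imwrite('pics/'+f,im[:,:,::-1]); return im
def ray(n,u,v,z=0.):
    c=ctrl.get_calibration(n); K=np.array(c['K']);E=np.array(c['extrinsics']);R=E[:3,:3];t=E[:3,3]
    d=R.T@np.linalg.solve(K,[u,v,1.]);o=-R.T@t
    return o+d*(z-o[2])/d[2]
E
python3 - <<'E'
from h import *
grab('top','top0.png');grab('side','side0.png')
o=ctrl.get_obs();print(o['t'],o['tool_pos'],o['tool_rot'],o['opening'],ctrl.hold_point_z)
for u,v in((0,0),(560,0),(0,420),(560,420)):print(ray('top',u,v))
E
```

```text
0.1 [0.21567773 0.58601965 0.23018126] [-5.51205200e-01 -3.09227235e+00  2.73694662e-03] 0.08549819979776548 0.0187
[1.19692609 0.76154997 0.        ]
[ 1.15213975 -0.78801341  0.        ]
[0.0817288  0.71887287 0.        ]
[ 0.0425755  -0.68214956  0.        ]
```

View pics/top0.png

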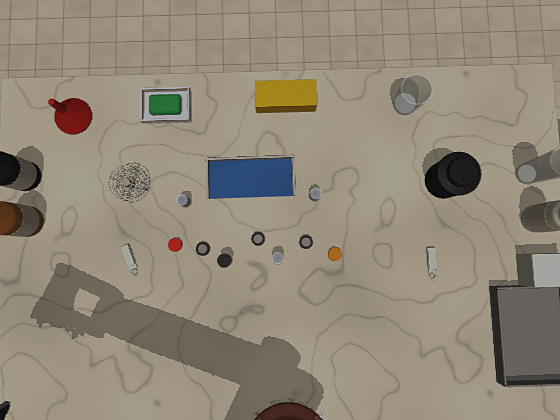

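View pics/side0.png

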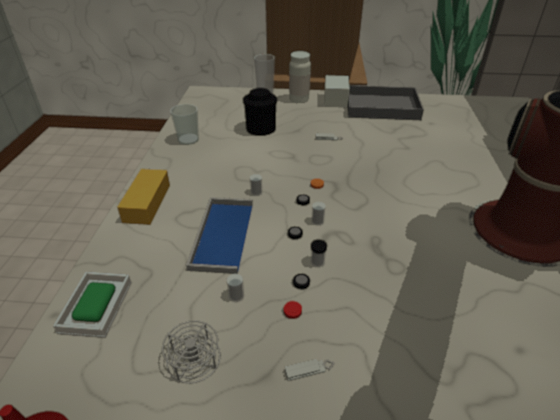

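The top view shows three dark caps with grey dots at (203,248), (258,238) and (306,241). The black top at (224,260) is canister4, since the side view shows it standing tall. The red disc at (175,244) and orange disc at (334,254) are decoys. I'll confirm this in an enlarged crop and measure.

Run:
```python
from h import *
im=cv2.imread('pics/top0.png')
cv2.imwrite('pics/crop.png',cv2.resize(im[145:275,160:350],None,fx=4,fy=4,interpolation=cv2.INTER_CUBIC))
g=im.max(2); b=im.astype(int)
n,l,s,c=cv2.connectedComponentsWithStats((g<75).astype('uint8'))
for i in range(1,n):
    if s[i,4]>30 and 150<c[i][0]<350 and 140<c[i][1]<280: print(s[i],c[i].round(1),ray('top',*c[i],.011).round(4))
m=((b[:,:,0]>b[:,:,2]+50)&(b[:,:,0]>b[:,:,1]+30)).astype('uint8')
cn=max(cv2.findContours(m,0,2)[0],key=cv2.contourArea)
r=cv2.boxPoints(cv2.minAreaRect(cn))
for p in r: print('bay',p,ray('top',*p).round(4))
r=cv2.approxPolyDP(cn,6,True)[:,0]
for p in r: print('bayp',p,ray('top',*map(float,p)).round(4))
```

```text
[208 157  84  28 128] [241.8 161.4] [0.7207 0.0997 0.011 ]
[251 232  14  14  81] [257.8 238.2] [0.5175 0.0623 0.011 ]
[299 235  14  14  80] [305.4 241.4] [ 0.5059 -0.0603  0.011 ]
[196 242  14  14  92] [202.9 248.4] [0.4954 0.2045 0.011 ]
[217 254  15  14 160] [224.1 260.2] [0.4637 0.1504 0.011 ]
bay [208.72922 161.14728] [0.7263 0.1887 0.    ]
bay [290.9418  158.31238] [ 0.7278 -0.0302  0.    ]
bay [292.21616 195.26843] [ 0.6285 -0.0304  0.    ]
bay [210.00357 198.10333] [0.6271 0.1865 0.    ]
bayp [290 159] [ 0.726  -0.0276  0.    ]
bayp [209 162] [0.724 0.188 0.   ]
bayp [210 198] [0.6274 0.1865 0.    ]
bayp [292 195] [ 0.6292 -0.0299  0.    ]
```

View pics/crop.png

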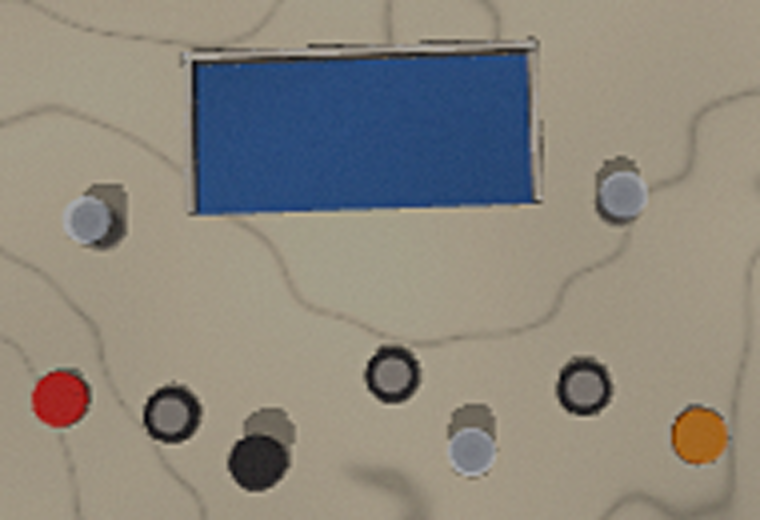

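The crop confirms it: three grey-dot caps, with the red and orange discs left out and the capped canister standing. Next I'll get the canister positions.

Run:
```python
from h import *
for x,y,z in((258,462,.052),(471,450,.048),(90,220,.048),(622,195,.048),(60,399,.011),(699,436,.011)):
    print(ray('top',160+x/4,145+y/4,z).round(4))
```

```text
[0.4634 0.1437 0.052 ]
[0.467 0.012 0.048]
[0.6176 0.2477 0.048 ]
[ 0.624  -0.0875  0.048 ]
[0.5068 0.2764 0.011 ]
[ 0.4714 -0.1347  0.011 ]
```

>>> jog_arm(
  deltas=[
    [0.3, [0, 0, 0], [0, 0, 0]],
    [0.3, [0, 0, 0], [0, 0, 0]],
    [0.5, [0, 0, 0], [0, 0, 0]],
    [0.5, [0, 0, 0], [0, 0, 0]],
    [0.5, [0, 0, 0], [0, 0, 0]],
    [0.5, [0, 0, 0], [0, 0, 0]],
  ],
)

```text
t: 0.6
tool_pos: [0.2159, 0.5865, 0.2313]
tool_rot: [0.551, 3.093, -0.0]
contact_force: [-0.1, 0.8, -0.8]
opening: 0.021
grip_force: 0.0
```

>>> jog_arm(
  deltas=[
    [0.5, [0.62, -0.926, -0.325], [0, 0, 0]],
    [0.5, [0.62, -0.926, -0.325], [0, 0, 0]],
    [0.5, [0.62, -0.926, -0.325], [0, 0, 0]],
    [0.5, [0.62, -0.926, -0.325], [0, 0, 0]],
    [0.5, [0.62, -0.926, -0.325], [0, 0, 0]],
    [0.5, [0.62, -0.926, -0.325], [0, 0, 0]],
    [0.5, [0.62, -0.926, -0.325], [0, 0, 0]],
    [0.5, [0.62, -0.926, -0.325], [0, 0, 0]],
    [0.5, [0.62, -0.926, -0.325], [0, 0, 0]],
    [0.5, [0.62, -0.926, -0.325], [0, 0, 0]],
    [0.5, [0.62, -0.926, -0.325], [0, 0, 0]],
    [0.5, [0.62, -0.926, -0.325], [0, 0, 0]],
  ],
)

```text
t: 1.6
tool_pos: [0.4654, 0.2114, 0.0996]
tool_rot: [-0.56, -3.09, 0.004]
contact_force: [-0.1, 1.0, 0.4]
opening: 0.0213
grip_force: 0.0
```

>>> jog_arm(
  deltas=[
    [0.5, [0, 0, 0], [0, 0, 0]],
    [0.5, [0, 0, 0], [0, 0, 0]],
    [0.5, [0, 0, 0], [0, 0, 0]],
  ],
)

```text
t: 1.85
tool_pos: [0.4637, 0.2172, 0.1019]
tool_rot: [0.549, 3.093, 0.001]
contact_force: [-0.0, -0.1, 0.0]
opening: 0.0217
grip_force: 0.0
```

>>> jog_arm(
  deltas=[
    [0.5, [0, 0, -0.06], [0, 0, 0]],
    [0.5, [0, 0, -0.12], [0, 0, 0]],
    [0.5, [0, 0, -0.17], [0, 0, 0]],
    [0.5, [0, 0, -0.21], [0, 0, 0]],
    [0.5, [0, 0, -0.225], [0, 0, 0]],
    [0.5, [0, 0, -0.2375], [0, 0, 0]],
    [0.5, [0, 0, -0.2375], [0, 0, 0]],
    [0.5, [0, 0, -0.2375], [0, 0, 0]],
  ],
)

```text
t: 2.52
tool_pos: [0.4645, 0.2169, 0.0073]
tool_rot: [0.55, 3.092, 0.001]
contact_force: [0.3, -0.0, 0.0]
opening: 0.0215
grip_force: 0.0
```

Run:
```python
from h import *
t=grab('top','t1.png');s=grab('side','s1.png')
o=ctrl.get_obs();print(o['tool_pos'],o['contact_force'])
z=lambda a:cv2.resize(a,(400,400),interpolation=cv2.INTER_CUBIC)
cv2.imwrite('pics/c1.png',np.hstack([z(t[180:300,150:270]),z(s[190:330,230:370])])[:,:,::-1])
```

```text
[0.46494559 0.21668712 0.00771685] [ 0.26828161 -0.36961009  0.21594932]
```

View pics/c1.png

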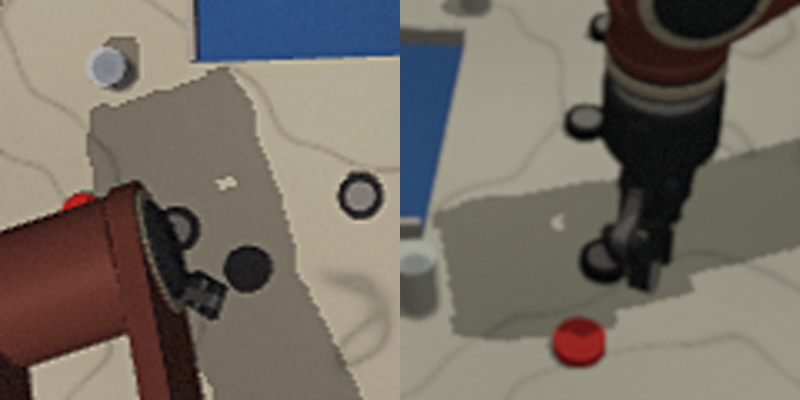

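The hand sits behind cap3 and clear of canister4. Now I'll sweep cap3.

>>> jog_arm(
  deltas=[
    [0.5, [0.008, -0.004, -0.006], [0, 0, 0]],
    [0.5, [0.022, -0.011, -0.006], [0, 0, 0]],
    [0.5, [0.043, -0.022, -0.006], [0, 0, 0]],
    [0.5, [0.065, -0.033, -0.006], [0, 0, 0]],
    [0.5, [0.087, -0.044, -0.006], [0, 0, 0]],
    [0.5, [0.109, -0.055, -0.006], [0, 0, 0]],
    [0.5, [0.13, -0.066, -0.006], [0, 0, 0]],
    [0.5, [0.152, -0.078, -0.006], [0, 0, 0]],
    [0.5, [0.174, -0.089, -0.006], [0, 0, 0]],
    [0.5, [0.196, -0.1, -0.006], [0, 0, 0]],
    [0.5, [0.217, -0.111, -0.006], [0, 0, 0]],
    [0.5, [0.239, -0.122, -0.006], [0, 0, 0]],
  ],
)

```text
t: 3.62
tool_pos: [0.5603, 0.1668, 0.0038]
tool_rot: [-0.551, -3.093, 0.0]
contact_force: [0.1, -0.4, 0.8]
opening: 0.0215
grip_force: 0.2
```

>>> jog_arm(
  deltas=[
    [0.5, [0.022, -0.011, 0], [0, 0, 0]],
    [0.5, [0.044, -0.022, 0], [0, 0, 0]],
    [0.5, [0.065, -0.033, 0], [0, 0, 0]],
    [0.5, [0.087, -0.044, 0], [0, 0, 0]],
    [0.5, [0.11, -0.047, 0], [0, 0, 0]],
    [0.5, [0.13, -0.05, 0], [0, 0, 0]],
    [0.5, [0.15, -0.053, 0], [0, 0, 0]],
    [0.5, [0.17, -0.055, 0], [0, 0, 0]],
    [0.5, [0.19, -0.057, 0], [0, 0, 0]],
    [0.5, [0.207, -0.058, 0], [0, 0, 0]],
    [0.5, [0.217, -0.059, 0], [0, 0, 0]],
    [0.5, [0.22, -0.059, 0], [0, 0, 0]],
  ],
)

```text
t: 4.62
tool_pos: [0.6484, 0.1437, 0.004]
tool_rot: [0.551, 3.092, 0.0]
contact_force: [0.8, 0.8, -0.3]
opening: 0.0213
grip_force: 0.1
```

Run:
```python
from h import *
t=grab('top','t2.png');s=grab('side','s2.png')
o=ctrl.get_obs();print(o['t'],o['tool_pos'],o['contact_force'])
z=lambda a:cv2.resize(a,(400,400),interpolation=cv2.INTER_CUBIC)
cv2.imwrite('pics/c2.png',np.hstack([z(t[140:270,180:310]),z(s[190:330,180:320])])[:,:,::-1])
```

```text
4.7167 [0.64766597 0.14373817 0.00381928] [ 0.25336236 -0.08844203  0.38744486]
```

View pics/c2.png

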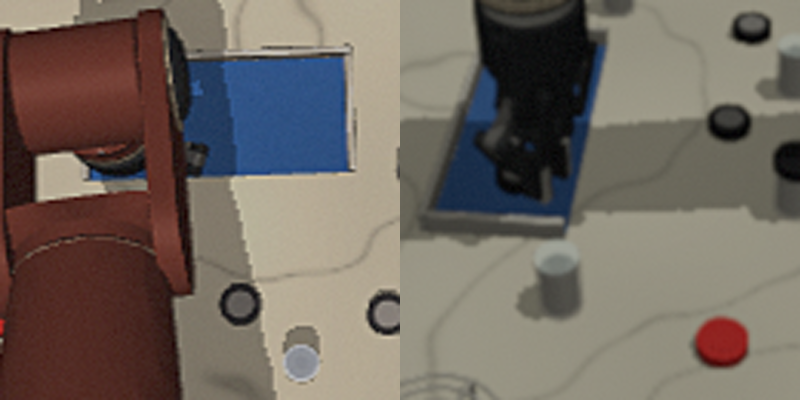

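>>> jog_arm(
  deltas=[
    [0.5, [-0.03, 0.01, 0], [0, 0, 0]],
    [0.5, [-0.07, 0.02, 0], [0, 0, 0]],
    [0.5, [-0.08, 0.02, 0.06], [0, 0, 0]],
    [0.5, [-0.08, 0.02, 0.15], [0, 0, 0]],
    [0.5, [-0.08, 0.02, 0.25], [0, 0, 0]],
    [0.5, [-0.18, -0.05, 0.25], [0, 0, 0.03]],
    [0.5, [-0.26, -0.1, 0.25], [0, 0, 0.06]],
    [0.5, [-0.34, -0.16, 0.25], [0, 0, 0.09]],
    [0.5, [-0.409, -0.203, 0.25], [0, 0, 0.112]],
    [0.5, [-0.409, -0.203, 0.25], [0, 0, 0.112]],
    [0.5, [-0.409, -0.203, 0.25], [0, 0, 0.112]],
    [0.5, [-0.409, -0.203, 0.25], [0, 0, 0.112]],
  ],
)

```text
t: 5.72
tool_pos: [0.4843, 0.0626, 0.1044]
tool_rot: [0.002, 3.14, 0.0]
contact_force: [-0.1, -0.0, -0.5]
opening: 0.0213
grip_force: 0.0
```

Run:
```python
from h import *
t=grab('top','t3.png');s=grab('side','s3.png')
o=ctrl.get_obs();print(o['t'],o['tool_pos'],o['tool_rot'])
z=lambda a:cv2.resize(a,(400,400),interpolation=cv2.INTER_CUBIC)
cv2.imwrite('pics/c3.png',np.hstack([z(t[140:270,180:310]),z(s[190:330,180:320])])[:,:,::-1])
```

```text
5.8167 [0.48505274 0.06288585 0.10460459] [8.76528332e-04 3.14021713e+00 1.22874959e-04]
```

View pics/c3.png

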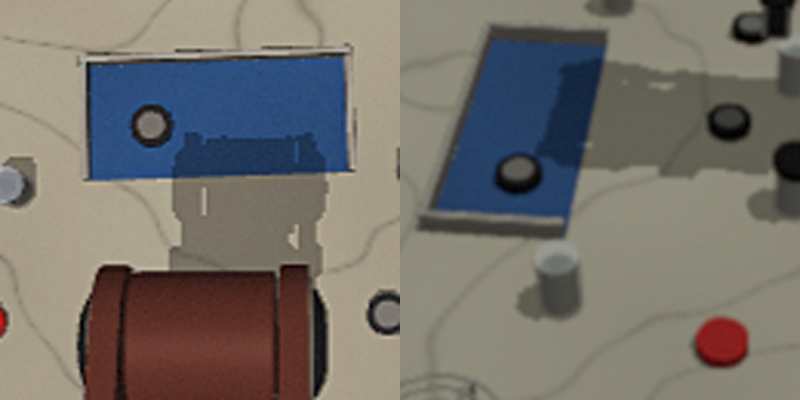

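Cap3 lies flat and well inside the bay. Now I'll lower behind cap2 and sweep.

>>> jog_arm(
  deltas=[
    [0.5, [0, 0, -0.06], [0, 0, 0]],
    [0.5, [0, 0, -0.12], [0, 0, 0]],
    [0.5, [0, 0, -0.18], [0, 0, 0]],
    [0.5, [0, 0, -0.22], [0, 0, 0]],
    [0.5, [0, 0, -0.24], [0, 0, 0]],
    [0.5, [0, 0, -0.248], [0, 0, 0]],
    [0.5, [0, 0, -0.248], [0, 0, 0]],
  ],
)

```text
t: 6.4
tool_pos: [0.4843, 0.0628, 0.0045]
tool_rot: [-0.001, -3.141, -0.0]
contact_force: [0.8, 0.0, 0.2]
opening: 0.0218
grip_force: 0.0
```

>>> jog_arm(
  deltas=[
    [0.5, [0.008, 0, 0], [0, 0, 0]],
    [0.5, [0.022, 0, 0], [0, 0, 0]],
    [0.5, [0.043, 0, 0], [0, 0, 0]],
    [0.5, [0.065, 0.002, 0], [0, 0, 0]],
    [0.5, [0.087, 0.005, 0], [0, 0, 0]],
    [0.5, [0.109, 0.008, 0], [0, 0, 0]],
    [0.5, [0.13, 0.011, 0], [0, 0, 0]],
    [0.5, [0.152, 0.014, 0], [0, 0, 0]],
    [0.5, [0.174, 0.017, 0], [0, 0, 0]],
    [0.5, [0.196, 0.02, 0], [0, 0, 0]],
    [0.5, [0.217, 0.023, 0], [0, 0, 0]],
    [0.5, [0.239, 0.026, 0], [0, 0, 0]],
  ],
)

```text
t: 7.4
tool_pos: [0.5803, 0.073, 0.0046]
tool_rot: [-0.001, -3.141, -0.0]
contact_force: [-0.5, 0.8, 0.6]
opening: 0.0215
grip_force: 0.4
```

>>> jog_arm(
  deltas=[
    [0.5, [0.022, 0.003, 0], [0, 0, 0]],
    [0.5, [0.044, 0.006, 0], [0, 0, 0]],
    [0.5, [0.066, 0.009, 0], [0, 0, 0]],
    [0.5, [0.088, 0.012, 0], [0, 0, 0]],
    [0.5, [0.11, 0.014, 0], [0, 0, 0]],
    [0.5, [0.13, 0.016, 0], [0, 0, 0]],
    [0.5, [0.147, 0.017, 0], [0, 0, 0]],
    [0.5, [0.156, 0.017, 0], [0, 0, 0]],
    [0.5, [0.158, 0.017, 0], [0, 0, 0]],
    [0.5, [0.13, 0.017, 0], [0, 0, 0]],
    [0.5, [0.09, 0.017, 0], [0, 0, 0]],
    [0.5, [0.08, 0.017, 0.05], [0, 0, 0]],
  ],
)

```text
t: 8.4
tool_pos: [0.6057, 0.0797, 0.0197]
tool_rot: [-0.001, -3.13, 0.0]
contact_force: [-1.1, 0.3, -0.7]
opening: 0.0216
grip_force: 0.0
```

>>> jog_arm(
  deltas=[
    [0.5, [0, 0, 0.1], [0, 0, 0]],
    [0.5, [0, 0, 0.2], [0, 0, 0]],
    [0.5, [-0.05, -0.06, 0.2], [0, 0, 0.03]],
    [0.5, [-0.1, -0.12, 0.2], [0, 0, 0.06]],
    [0.5, [-0.16, -0.19, 0.2], [0, 0, 0.09]],
    [0.5, [-0.22, -0.26, 0.2], [0, 0, 0.12]],
    [0.5, [-0.28, -0.33, 0.2], [0, 0, 0.15]],
    [0.5, [-0.336, -0.392, 0.2], [0, 0, 0.167]],
    [0.5, [-0.336, -0.392, 0.2], [0, 0, 0.167]],
    [0.5, [-0.336, -0.392, 0.2], [0, 0, 0.167]],
    [0.5, [-0.336, -0.392, 0.2], [0, 0, 0.167]],
  ],
)

```text
t: 9.32
tool_pos: [0.4773, -0.0771, 0.1049]
tool_rot: [-0.812, 3.034, -0.0]
contact_force: [0.5, 0.2, -0.6]
opening: 0.0211
grip_force: 0.0
```

Run:
```python
from h import *
t=grab('top','t4.png');s=grab('side','s4.png')
o=ctrl.get_obs();print(o['t'],o['tool_pos'],o['tool_rot'])
z=lambda a:cv2.resize(a,(400,400),interpolation=cv2.INTER_CUBIC)
cv2.imwrite('pics/c4.png',np.hstack([z(t[140:290,190:340]),z(s[160:320,180:340])])[:,:,::-1])
```

```text
9.4167 [ 0.4777139  -0.07654081  0.1048944 ] [-8.14379363e-01  3.03379922e+00 -1.53093993e-05]
```

View pics/c4.png

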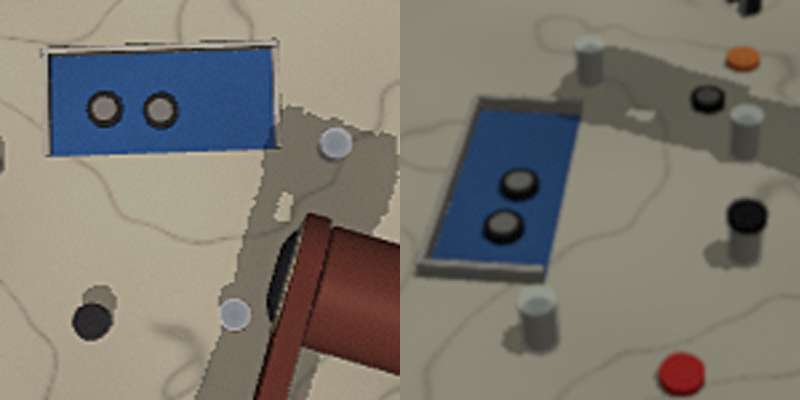

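Cap2 is in beside cap3, both flat. The fingers hover behind cap1, and canister1 has not moved. Now I'll sweep cap1.

>>> jog_arm(
  deltas=[
    [0.5, [0, 0, -0.06], [0, 0, 0]],
    [0.5, [0, 0, -0.12], [0, 0, 0]],
    [0.5, [0, 0, -0.18], [0, 0, 0]],
    [0.5, [0, 0, -0.22], [0, 0, 0]],
    [0.5, [0, 0, -0.24], [0, 0, 0]],
    [0.5, [0, 0, -0.25], [0, 0, 0]],
    [0.5, [0, 0, -0.25], [0, 0, 0]],
  ],
)

```text
t: 10.0
tool_pos: [0.4772, -0.0765, 0.0042]
tool_rot: [0.814, -3.033, -0.001]
contact_force: [-0.6, -0.3, -1.0]
opening: 0.0214
grip_force: 0.0
```

>>> jog_arm(
  deltas=[
    [0.5, [0.007, 0.004, 0], [0, 0, 0]],
    [0.5, [0.021, 0.013, 0], [0, 0, 0]],
    [0.5, [0.042, 0.028, 0], [0, 0, 0]],
    [0.5, [0.063, 0.043, 0], [0, 0, 0]],
    [0.5, [0.084, 0.058, 0], [0, 0, 0]],
    [0.5, [0.105, 0.073, 0], [0, 0, 0]],
    [0.5, [0.126, 0.088, 0], [0, 0, 0]],
    [0.5, [0.147, 0.103, 0], [0, 0, 0]],
    [0.5, [0.168, 0.118, 0], [0, 0, 0]],
    [0.5, [0.189, 0.133, 0], [0, 0, 0]],
    [0.5, [0.21, 0.147, 0], [0, 0, 0]],
    [0.5, [0.231, 0.16, 0], [0, 0, 0]],
  ],
)

```text
t: 11.0
tool_pos: [0.5703, -0.0124, 0.0046]
tool_rot: [0.813, -3.034, -0.0]
contact_force: [-0.7, -0.9, 1.1]
opening: 0.0212
grip_force: 0.4
```

>>> jog_arm(
  deltas=[
    [0.5, [0.022, 0.01, 0], [0, 0, 0]],
    [0.5, [0.044, 0.019, 0], [0, 0, 0]],
    [0.5, [0.066, 0.028, 0], [0, 0, 0]],
    [0.5, [0.088, 0.036, 0], [0, 0, 0]],
    [0.5, [0.11, 0.044, 0], [0, 0, 0]],
    [0.5, [0.132, 0.052, 0], [0, 0, 0]],
    [0.5, [0.154, 0.061, 0], [0, 0, 0]],
    [0.5, [0.174, 0.069, 0], [0, 0, 0]],
    [0.5, [0.187, 0.074, 0], [0, 0, 0]],
    [0.5, [0.191, 0.076, 0], [0, 0, 0]],
    [0.5, [0.165, 0.062, 0], [0, 0, 0]],
    [0.5, [0.13, 0.045, 0], [0, 0, 0]],
  ],
)

```text
t: 12.0
tool_pos: [0.6223, 0.0051, 0.0049]
tool_rot: [-0.814, 3.033, -0.001]
contact_force: [-0.6, -1.0, 0.5]
opening: 0.0209
grip_force: 0.0
```

>>> jog_arm(
  deltas=[
    [0.5, [-0.02, -0.01, 0.06], [0, 0, 0]],
    [0.5, [-0.02, -0.01, 0.15], [0, 0, 0]],
    [0.5, [-0.02, -0.01, 0.25], [0, 0, 0]],
    [0.5, [-0.12, -0.05, 0.33], [0, 0, 0]],
    [0.5, [-0.22, -0.1, 0.4], [0, 0, 0]],
    [0.5, [-0.3, -0.15, 0.45], [0, 0, 0]],
    [0.5, [-0.3, -0.15, 0.45], [0, 0, 0]],
    [0.5, [-0.3, -0.15, 0.45], [0, 0, 0]],
    [0.5, [-0.3, -0.15, 0.45], [0, 0, 0]],
  ],
)

```text
t: 12.75
tool_pos: [0.5015, -0.0556, 0.1859]
tool_rot: [-0.81, 3.033, -0.002]
contact_force: [-0.1, -0.1, 0.1]
opening: 0.0215
grip_force: 0.0
```

Run:
```python
from h import *
t=grab('top','t5.png');s=grab('side','s5.png')
o=ctrl.get_obs();print(o['t'],o['tool_pos'],o['contact_force'])
z=lambda a:cv2.resize(a,(400,400),interpolation=cv2.INTER_CUBIC)
cv2.imwrite('pics/c5.png',np.hstack([z(t[140:290,190:340]),z(s[160:320,180:340])])[:,:,::-1])
```

```text
12.85 [ 0.50151036 -0.05486936  0.18409342] [-0.20438433 -0.15117427 -1.03832083]
```

View pics/c5.png

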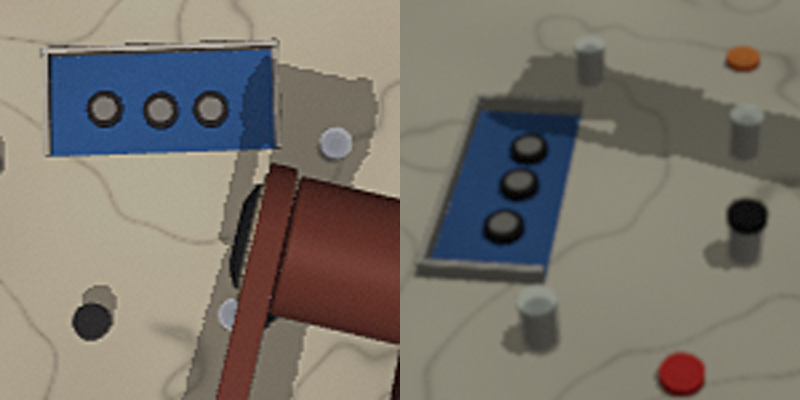

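All three caps lie flat and well inside the bay, the canisters are where they started, and the hand is clear.

```bash
python3 -c "
from station import ctrl
print(ctrl.finish_job())"
```

```text
the job is handed in; nothing more can be done
None
```

I swept all three black caps into the bay, where the last pictures show them flat and well inside the mouth, with the canisters where they started and the hand clear; the job was handed in at about 13 s, and no verdict came back.

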